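# Load the bridge-fitting kit tray, tall bottle last

## Task

Load the kit tray for fitting a guitar bridge: lay the black bridge blank lengthwise, centred across the two bars of the middle cradle, with the pale brace stick lengthwise on top of it, and stand the block plane on its sole, lengthwise and centred, in the cradle at the tray's end, so that the blank ends up between the plane and the bottle. Only when these three are in place, as the last thing, stand the tall yellow bottle from the worktop upright in the round well at the tray's other end. Let go of everything and leave it at rest.

Things in the scene. Friction and masses are not known exactly. Their poses are not given: they have to be found in the camera images.
- tray: Flat rectangular plywood kit tray, 200 x 282 mm, fixed to the worktop, floor 8 mm above the worktop, with an 8 mm wide lip 14 mm high. Origin: centre of its underside, on the worktop. Its y axis runs along the row of three stations, its x axis across the row. It carries, 88 mm apart along its y axis, the middle cradle at its centre and the end cradle and the bottle well at its two ends (either may be at either end). It may be turned a little (yaw).
- middle_cradle: Wooden cradle in the middle of the tray: a light pad 180 (x) x 84 (y) x 5 mm with two dark cross bars, 14 mm thick along x, at x = +45 and -45 mm, whose tops, 15 mm above the origin, carry the part. Each bar has a raised ear (6 mm higher, 6 mm thick) at either end; 64 mm are free between the ears along y. Origin: centre of the pad's underside, on the tray floor, 8 mm above the worktop. A part laid lengthwise has its length along the cradle's x axis. Fixed.
- end_cradle: Cradle just like the middle one, same sizes and axes, at one end of the tray. For the plane. Fixed.
- bottle_well: Station at the other end of the tray: the same light pad, 5 mm thick, with a dark wooden ring in its centre, 76 mm inside and 84 mm outside diameter, 9 mm high above the pad; the bottle stands inside it on the pad, 5 mm above the origin. Origin: centre of the pad's underside, 8 mm above the worktop. Fixed.
- blank_center (a point): Centre of the black ebony bridge blank, a flat bar 30 (x) x 160 (y) x 10 (z) mm, 0.07 kg; y axis along its length, z up. Starts flat on the worktop. Grasp across the 30 mm.
- brace_center (a point): Centre of the pale square brace stick, 16 (x) x 130 (y) x 12 (z) mm, 0.02 kg; y axis along its length, z up. Starts flat on the worktop. Grasp across the 16 mm.
- plane_center (a point): Point half-way up the block plane (grey iron, pale wood parts), 42 (x) x 155 (y) x 60 (z) mm, 0.62 kg; y axis along its length, z up, the point 30 mm above the sole and central in x and y. Starts standing on its sole. Grasp the iron cheeks, 42 mm apart along x, up to 33 mm above the sole, at the middle of the length; the upper part, 33 to 60 mm above the sole, is narrower. Either end may point either way.
- bottle_center (a point): Point half-way up the upright yellow bottle with black cap, 124 mm tall, 0.14 kg; the point lies on its axis 62 mm above its base, z up. Round body 54 mm across, up to 94 mm above the base; round black cap 30 mm across from 94 to 124 mm. Starts standing on the worktop (a like bottle on the raised shelf behind stays there). The cap is fast and can be grasped from above, and so can the body.
There are look-alikes about, which are no part of the job. There is more than one size of the part that bears brace_center; the job needs the larger.

How it is judged (in metres and radians):
On the way, in this order (a step that is already met when the one before it is completed fails the run):
1. the blank lies in the middle cradle with the brace stick on top, and the plane stands in the end cradle, all let go (y of blank_center in the frame of middle_cradle between -0.013 and 0.013 m and x of blank_center in the frame of middle_cradle between -0.025 and 0.025 m and z of blank_center in the frame of middle_cradle between 0.016 and 0.024 m and angle between the y axis of blank_center and the x axis of middle_cradle, either way round below 0.15 rad and angle between each of blank_center, plane_center's own z axis and vertical below 0.1 rad and x of brace_center in the frame of blank_center between -0.011 and 0.011 m and y of brace_center in the frame of blank_center between -0.025 and 0.025 m and z of brace_center in the frame of blank_center between 0.007 and 0.015 m and angle between the y axis of brace_center and the y axis of blank_center, either way round below 0.15 rad and y of plane_center in the frame of end_cradle between -0.013 and 0.013 m and x of plane_center in the frame of end_cradle between -0.025 and 0.025 m and z of plane_center in the frame of end_cradle between 0.041 and 0.049 m and angle between the y axis of plane_center and the x axis of end_cradle, either way round below 0.15 rad and contact force between the fingers and blank below 0.1 N and contact force between the fingers and brace below 0.1 N and contact force between the fingers and plane below 0.1 N), for 0.2 s.
2. last, the bottle stands in its well (horizontal distance between bottle_center and bottle_well below 0.013 m and angle between bottle_center's own z axis and vertical below 0.1 rad and z of bottle_center in the frame of bottle_well between 0.063 and 0.071 m), for 0.2 s.
At the end, for the whole second after the job is handed in: Blank flat on the middle cradle's bars, plane on its sole on the end cradle's: within 13 mm of centre across, 25 mm along, 0.15 rad of lengthwise. Brace on the blank, within 11 mm of its centre line, 25 mm along. Bottle last, upright in the well within 13 mm of centre. All released, at rest (all of step 2 and y of blank_center in the frame of middle_cradle between -0.013 and 0.013 m and x of blank_center in the frame of middle_cradle between -0.025 and 0.025 m and z of blank_center in the frame of middle_cradle between 0.016 and 0.024 m and angle between the y axis of blank_center and the x axis of middle_cradle, either way round below 0.15 rad and angle between each of blank_center, plane_center's own z axis and vertical below 0.1 rad and x of brace_center in the frame of blank_center between -0.011 and 0.011 m and y of brace_center in the frame of blank_center between -0.025 and 0.025 m and z of brace_center in the frame of blank_center between 0.007 and 0.015 m and angle between the y axis of brace_center and the y axis of blank_center, either way round below 0.15 rad and y of plane_center in the frame of end_cradle between -0.013 and 0.013 m and x of plane_center in the frame of end_cradle between -0.025 and 0.025 m and z of plane_center in the frame of end_cradle between 0.041 and 0.049 m and angle between the y axis of plane_center and the x axis of end_cradle, either way round below 0.15 rad and linear speed of each of blank, brace, plane, bottle below 0.02 m/s); the robot touches nothing.
It also fails if it takes over 120 s, if anything falls off the work surface, if the arm or the gripper's body presses on something with over 40 N, if the wrist force passes 120 N, or if a joint passes its speed limit or range.

## Robot

A 7-joint arm with a two-finger parallel gripper is mounted at the origin on a cart in front of the work surface, level with it; the furniture and walls round the work are solid. World frame = base frame: x ahead of the robot, y to its left, z up, the work surface at z = 0. Lengths are in mm, angles in rad, forces in N, time in s.
With the tool pointing down it reaches from about 425 to 875 mm from the base axis. Payload 8.4 kg.
Tool frame: the origin (TCP) lies at the very end of the fingers, on their centre line; the grasp point (between the pads) lies 19 mm behind it; z points along the fingers, y is the line along which they close (so a half turn about z gives the same grasp; the last joint's range is limited). The gripper opens to 85 mm and grips with 20 to 120 N. Pads are 22 mm wide; open, the fingers measure 114 mm over their backs; the gripper's body (76 mm by 85 mm) begins 54 mm behind the grasp point. The pads swing forward as they close: fully open they stand 13 mm farther back than shut.
Start: joints at [-1.245, 0.333, 0.04, 1.465, -0.013, 1.343, -0.059], TCP at [267.888, 592.199, 231.308] pointing down, gripper open.
Joint ranges: [-2.58, 2.58], [-0.38, 2.09], [-1.3, 1.39], [0.25, 2.4], [-1.5, 4.64], [0.08, 2.09], [-2.65, 2.65]. Speed limits (rad/s): [2.22, 2.22, 2.79, 2.79, 3.14, 3.14, 3.14].

## Interface

Orientations are given as a unit quaternion [w, x, y, z].
In Python, from plant import arm, claw, get_obs, grab_frame, camera_model gives the robot as it stands. Calls block until the motion is done:
- arm.move_to(position, orientation): joint-space move of the TCP to a pose.
- arm.move_straight(position, rot=None, vel=150): straight line of the TCP; rot=None keeps the orientation; vel is the mean speed in mm/s.
- arm.move_j(angles): joint-space move.
- claw.gripper_open() and claw.gripper_close(): open the fingers fully, or close them until they stop; the grip force is fixed at half the most.
- arm.dwell(seconds).
- arm.inverse_kinematics(position, orientation): joint angles nearest the present ones, or None.
- get_obs(): the state.
- grab_frame(name): name is "scene" or "top" or "wrist"; returns the picture (420x560x3 uint8, red, green, blue); there is no depth.
- camera_model(name): a dict with "intrinsics" (3x3 intrinsics, pixels), "k1" (the pictures are not rectified: a ray, as slopes to the right and down, at radius r is drawn at 1 + k1 r^2 times it, then the intrinsics apply), "xyz" and "orientation" of the camera in the world; the wrist camera has in their place "hand_eye" (4x4, takes a point from camera to tool coordinates, whose origin is the TCP and whose axes are the flange's). Camera axes: x right, y down, z forward; pixel columns grow to the right and rows downward; lengths in mm; the calibration is good to about 2 mm. A picture is of the moment at which its call begins: read the wrist's pose just before it. camera_model takes no time and is no camera call.
A pose or a line that the arm cannot do raises arm.MotionError and nothing moves.
- arm.sign_off(): hands the job in; it is judged then, once.
The state is a dict: "clock": time; "joints": joint angles; "joint_vel": joint speeds; "joint_efforts": joint torques, N m; "tool_pos": TCP position; "eef_rot": TCP orientation; "force": force on the tool from outside, world axes, zero at the start; "wrist_torque": the same for the moment, N m; "grip_width": finger opening in mm; "finger_force": force on a finger pad.
Only numpy, scipy, OpenCV 4.12 (cv2) and the standard library are available. Lean on these libraries where they do the work, as an engineer would, in place of code of your own. Each camera call takes 0.05 s, during which the arm holds its last target. There are 200 camera calls.

## Working session

There is one attempt and no reset: what is moved stays moved. The work goes in short steps, each a Python script; the robot and the scene stay as the last script left them, time stands still between calls to the robot, and variables do not carry over. Pictures are saved under pics/ and viewed, at most 14 in all, crops included, and the job is handed in when it is done.

```bash
mkdir -p pics; ls; python3 - <<'E'
from plant import *
import cv2
for n in("top","scene"):
    cv2.imwrite(f"pics/{n}0.png",cv2.resize(grab_frame(n)[:,:,::-1],(800,600),interpolation=cv2.INTER_CUBIC)); print(n,camera_model(n))
print(camera_model("wrist"));print(get_obs())
E
```

```text
pics
top {'intrinsics': array([[435.95646948,   0.        , 279.91244217],
       [  0.        , 435.95646948, 216.97966128],
       [  0.        ,   0.        ,   1.        ]]), 'k1': -0.07890941263631293, 'xyz': array([ 391.99955088,  -37.81220777, 1271.39366607]), 'orientation': array([ 0.01976276, -0.702226  ,  0.71133482, -0.02215517])}
scene {'intrinsics': array([[402.90906192,   0.        , 281.50503603],
       [  0.        , 402.90906192, 207.62400146],
       [  0.        ,   0.        ,   1.        ]]), 'k1': -0.03668912741793724, 'xyz': array([-195.93585064, -554.86740575,  603.54004314]), 'orientation': array([-0.44611286,  0.77424895, -0.39516267,  0.21299847])}
{'intrinsics': array([[347.28043612,   0.        , 277.34947126],
       [  0.        , 347.28043612, 213.75329888],
       [  0.        ,   0.        ,   1.        ]]), 'k1': 0.006606035301162273, 'hand_eye': array([[-3.87889965e-04, -9.59994915e-01, -2.80017164e-01,
         7.06225252e+01],
       [ 9.99999856e-01, -2.68197302e-04, -4.65763816e-04,
        -6.00244444e-02],
       [ 3.72031047e-04, -2.8001730
[... 166 characters left out ...]
y([-1.24516832,  0.33385358,  0.03987183,  1.46619047, -0.01340007,
        1.34328827, -0.05852659]), 'joint_vel': array([ 0.00033181, -0.00151729, -0.00198202, -0.0008579 , -0.00085657,
        0.00167715,  0.00154384]), 'joint_efforts': array([ 4.51582717e-03, -6.60012174e+01,  1.37074448e+00, -4.06473863e+01,
        1.71351299e-02,  8.93243006e-03, -2.21055592e-05]), 'tool_pos': array([267.75867607, 591.83528035, 230.49782249]), 'eef_rot': array([-1.06988939e-04,  2.10840196e-01,  9.77520265e-01, -7.29063565e-04]), 'force': array([-0.37487746, -0.04171736,  0.33648536]), 'wrist_torque': array([-0.02140686,  0.01845915,  0.01732054]), 'finger_force': 0.0, 'grip_width': 85.68432556971621}
```

View pics/top0.png

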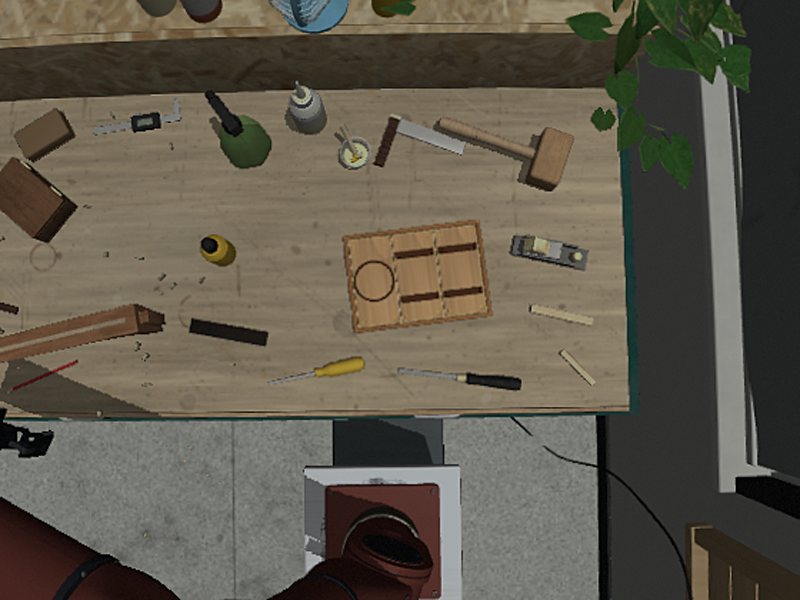

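View pics/scene0.png

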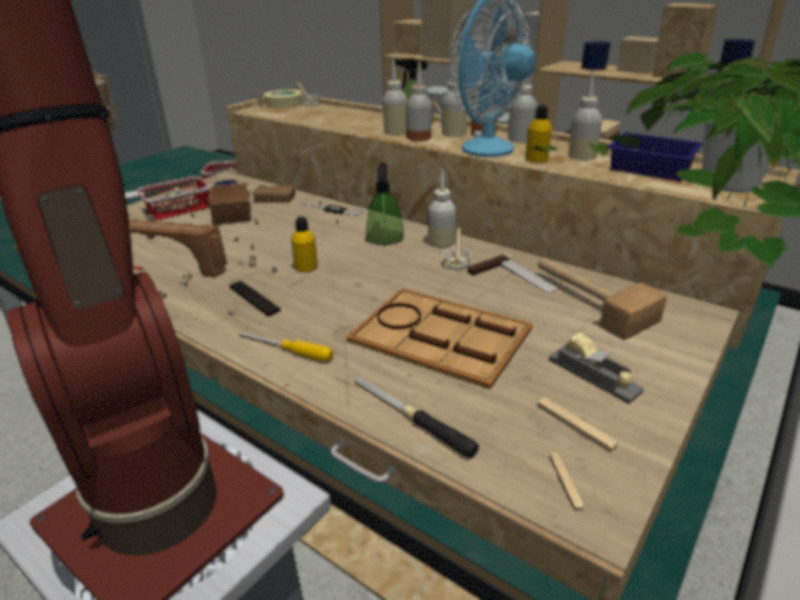

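The top picture (800×600) shows the well end of the tray at left (374,281), the middle cradle at (418,275) and the end cradle at right (460,272).

- **Plane:** (550,252), on the right.
- **Blank:** (228,331). The other black things are the knife handle and the calliper, which aren't flat bars.
- **Bottle:** (217,250) on the worktop. Its twin stands on the shelf.
- **Brace stick:** two candidates, (561,315) about 63 px long and (577,367) about 48 px long. At roughly 0.49 px/mm these are about 130 and 100 mm, so the first is the larger one. I'll measure both and check a crop.

```bash
cat > h.py <<'E'
import numpy as np, cv2
from scipy.spatial.transform import Rotation as R
from plant import arm, claw, get_obs, grab_frame, camera_model
def rot(q): return R.from_quat(np.roll(q,-1))
def pose(n,obs=None):
    m=camera_model(n)
    if n!="wrist": return m,rot(m["orientation"]).as_matrix(),np.array(m["xyz"])
    T=np.eye(4);T[:3,:3]=rot(obs["eef_rot"]).as_matrix();T[:3,3]=obs["tool_pos"];T=T@m["hand_eye"]
    return m,T[:3,:3],T[:3,3]
def cast(uv,z,P):
    """pixels -> world points on plane z"""
    m,Rm,t=P;K=m["intrinsics"];uv=np.atleast_2d(uv).astype(float)
    d=np.c_[(uv[:,0]-K[0,2])/K[0,0],(uv[:,1]-K[1,2])/K[1,1]];s=d.copy()
    for _ in range(8): s=d/(1+m["k1"]*(s**2).sum(1,keepdims=True))
    r=np.c_[s,np.ones(len(s))]@Rm.T
    return t+r*((z-t[2])/r[:,2])[:,None]
def proj(p,P):
    m,Rm,t=P;c=(np.atleast_2d(p)-t)@Rm;s=c[:,:2]/c[:,2:];s*=1+m["k1"]*(s**2).sum(1,keepdims=True)
    return s@m["intrinsics"][:2,:2].T+m["intrinsics"][:2,2]
def blob(mask,near,amin=60):
    """largest contour near a pixel"""
    cs=[c for c in cv2.findContours(mask.astype(np.uint8),cv2.RETR_EXTERNAL,cv2.CHAIN_APPROX_NONE)[0] if cv2.contourArea(c)>amin]
    return min(cs,key=lambda c:-cv2.pointPolygonTest(c,tuple(map(float,near)),True)) if cs else None
def rect(c,z,P):
    """world centre, long-axis angle, sizes of contour cast on plane z"""
    w=cast(c[:,0,:],z,P)[:,:2].astype(np.float32)
    b=cv2.boxPoints(cv2.minAreaRect(w));e=[b[1]-b[0],b[2]-b[1]];e.sort(key=np.linalg.norm)
    return b.mean(0),np.arctan2(e[1][1],e[1][0])%np.pi,(np.linalg.norm(e[1]),np.linalg.norm(e[0]))
def down(a):
    """tool down, closing axis (tool y) at world angle a; tool x = camera side"""
    y=np.array([np.cos(a),np.sin(a),0]);z=np.array([0,0,-1.]);x=np.cross(y,z)
    return np.roll(R.from_matrix(np.c_[x,y,z]).as_quat(),1)
def masks(I):
    h,s,v=cv2.split(cv2.cvtColor(I,cv2.COLOR_RGB2HSV));k=np.ones((3,3),np.uint8)
    return h,s,v
E
python3 - <<'E'
from h import *
I=grab_frame("top");P=pose("top");h,s,v=masks(I)
for n,p in dict(blank=(160,232),brace=(393,220),small=(404,257),plane=(375,172),bottle=(155,176),wood=(420,210),tray=(270,180),well=(262,197),bar=(297,178),lip=(293,157)).items():
    print(n,I[p[1],p[0]],h[p[1],p[0]],s[p[1],p[0]],v[p[1],p[0]],cast(p,0,P)[0].round())
for n,m,p,z in [("blank",v<60,(160,232),10),("brace",v>165,(393,220),12),("small",v>165,(404,257),12),("tray",(s>105)&(v>60),(293,193),14),("plane",s<60,(375,172),0),("bottle",(s>170),(155,176),94)]:
    c=blob(m,p);print(n,c.reshape(-1,2).min(0),c.reshape(-1,2).max(0),rect(c,z,P))
cv2.imwrite("pics/crop.png",cv2.resize(I[140:280,230:440,::-1],(800,533),interpolation=cv2.INTER_CUBIC))
E
```

```text
blank [24 21 19] 12 53 24 [428. 309.   0.]
brace [163 147 116] 20 74 163 [ 454. -375.    0.]
small [167 151 118] 20 75 167 [ 345. -405.    0.]
plane [166 163 122] 28 68 166 [ 597. -325.    0.]
bottle [130 107  36] 23 184 130 [594. 325.   0.]
wood [133 122 100] 20 63 133 [ 483. -456.    0.]
tray [154 124  86] 17 113 154 [577. -15.   0.]
well [152 121  85] 16 112 152 [527.   9.   0.]
bar [44 25 15] 10 168 44 [582. -94.   0.]
lip [131 122 102] 21 56 131 [644. -84.   0.]
blank [132 223] [187 241] (array([427.06274, 308.1708 ], dtype=float32), np.float32(1.387204), (np.float32(160.25566), np.float32(28.720894)))
brace [213 327] [322 419] (array([16.875519 , -2.2748108], dtype=float32), np.float32(1.5749238), (np.float32(310.8371), np.float32(265.56042)))
small [213 327] [322 419] (array([16.875519 , -2.2748108], dtype=float32), np.float32(1.5749238), (np.float32(310.8371), np.float32(265.56042)))
tray [240 154] [344 232] (array([536.78876, -77.3745 ], dtype=float32), np.float32(1.6838651), (np.float32(281.49838), np.float32(199.00671)))
plane [358 164] [411 188] (array([ 587.3102 , -354.56577], dtype=float32), np.float32(1.35205), (np.float32(157.92868), np.float32(50.1619)))
bottle [141 164] [164 185] (array([580.817  , 303.37964], dtype=float32), np.float32(1.0132502), (np.float32(64.79002), np.float32(50.217594)))
```

View pics/crop.png

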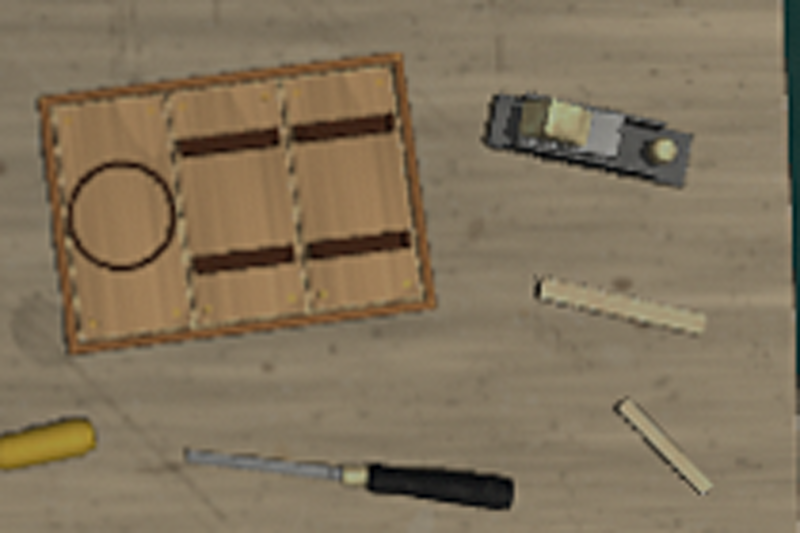

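Tray measures 281.5×199 mm at (537,−77), y axis at 1.684 rad, matching its real size. The blank measures 160×29 mm, also a match. In the crop the larger stick is at (620,305) and the smaller at (665,445), so I'll take the one at (620,305).

The well is at the tray's +y (left) end and the end cradle at −y. Next: go above the blank and take a close look.

```bash
cat >> h.py <<'E'
TC=np.array([536.8,-77.4]);TA=1.684;TY=np.array([np.cos(TA),np.sin(TA)])
MID,END,WELL=TC,TC-88*TY,TC+88*TY
def best(p,a,q0=None):
    """yaw a or a+pi, whichever needs least joint motion"""
    q0=get_obs()["joints"] if q0 is None else q0;o=[]
    for k in (0,np.pi,-np.pi):
        j=arm.inverse_kinematics(list(p),list(down(a+k)))
        if j is not None:o.append((np.abs(np.array(j)-q0).max(),a+k,np.array(j)))
    return min(o,key=lambda t:t[0])
def look(tag=None):
    o=get_obs();I=grab_frame("wrist")
    if tag: cv2.imwrite(f"pics/{tag}.png",I[:,:,::-1])
    return I,pose("wrist",o)
E
python3 - <<'E'
from h import *
p=[427,308,200];b=best(p,1.387-np.pi/2);print(b)
arm.move_to(p,list(down(b[1])))
I,P=look("w_blank");h,s,v=masks(I);uv=proj([427,308,10],P)[0];print(uv,I[int(uv[1]),int(uv[0])])
c=blob(v<60,uv);print(rect(c,10,P),c.reshape(-1,2).min(0),c.reshape(-1,2).max(0))
o=get_obs();print(o["clock"],o["tool_pos"])
for a in (TA,TA-np.pi): print(a,arm.inverse_kinematics([*MID,200],list(down(a))))
E
```

```text
(np.float64(0.7991951805163621), -0.18379632679489655, array([-1.04553566,  0.09785862,  0.36085582,  1.82310986, -0.0366473 ,
        1.22710351, -0.85770374]))
[277.67034779 189.24212527] [38 29 23]
(array([427.5089 , 310.39224], dtype=float32), np.float32(1.3781368), (np.float32(157.72018), np.float32(28.83581))) [263 102] [294 261]
1.4417 [426.4348309  309.61247507 200.11457095]
1.684 [-0.59025937  0.14875777  0.72352468  1.80094283 -0.10427651  1.2305156
  1.84667387]
-1.4575926535897932 [-0.73071533  0.1681622   0.88869844  1.80583547 -0.13818435  1.23215138
 -1.26040386]
```

View pics/w_blank.png

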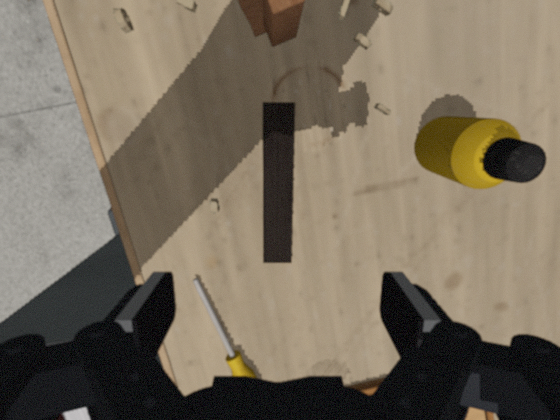

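The wrist picture shows the blank at (278,182), 158×29 mm at (427.5,310.4), which agrees with the top view to about 2 mm. I'll pick it up.

```bash
cat >> h.py <<'E'
def st(t):
    o=get_obs();print(t,"t%.1f"%o["clock"],o["tool_pos"].round(1),"w%.1f"%o["grip_width"],"ff%.1f"%o["finger_force"],o["force"].round(1),"yaw %.3f"%np.arctan2(*rot(o["eef_rot"]).as_matrix()[[1,0],1]))
def pick(xy,a,z,up=200):
    q=list(down(a));arm.move_to([*xy,z+60],q);arm.move_straight([*xy,z],vel=80);arm.dwell(.2);st("at")
    claw.gripper_close();arm.dwell(.2);st("closed");arm.move_straight([*xy,up]);st("up")
def place(xy,a,z,zrel=60):
    q=list(down(a));arm.move_to([*xy,z+100],q);arm.dwell(.3);st("above");arm.move_straight([*xy,z+20]);arm.move_straight([*xy,z],vel=30);arm.dwell(.2);st("down")
    claw.gripper_open();arm.dwell(.2);arm.move_straight([*xy,z+zrel],vel=100);arm.move_straight([*xy,220]);st("done")
E
python3 - <<'E'
from h import *
pick([427.3,309.5],1.382-np.pi/2,2)
I,P=look("held");
E
```

```text
at t3.1 [427.6 309.8   2.5] w85.5 ff0.0 [-0.8  0.2 -0.3] yaw -0.189
closed t3.9 [427.5 309.6   2.3] w28.2 ff59.6 [-1.7 -1.   5.2] yaw -0.189
up t5.4 [426.9 309.2 199.1] w27.9 ff59.2 [-0.4 -0.1  0. ] yaw -0.189
```

View pics/held.png

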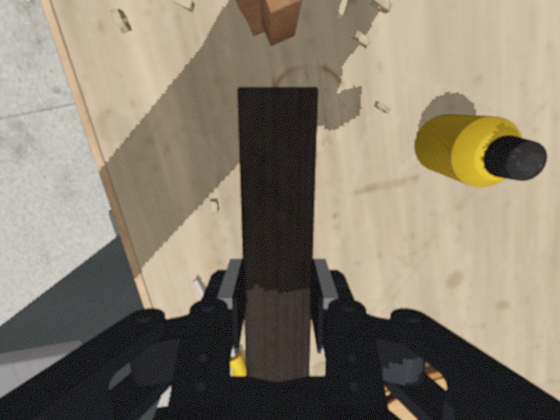

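The blank is held level and square in the fingers (w 28). Place it in the middle cradle and check.

```bash
python3 - <<'E'
from h import *
place(MID,TA-np.pi,26)
I,P=look("w_mid")
p=[*proj([*MID,30],P)[0]];h,s,v=masks(I);c=blob((v<60)&(s<90),p);print(p,rect(c,33,P))
arm.move_to([520,-230,220],list(down(TA-np.pi)));I=grab_frame("top");T=pose("top");h,s,v=masks(I)
c=blob((v<60)&(s<110),proj([*MID,33],T)[0]);print(rect(c,33,T),MID,TA)
b=((v>145)&(s<100)).astype(np.uint8);b[:,:340]=0;b[:200]=0;c=blob(b,(393,220),30);print("brace",rect(c,12,T))
E
```

```text
above t7.2 [537.  -76.8 126.1] w27.8 ff59.2 [ 0.6  0.1 -0.6] yaw -1.456
down t8.9 [536.9 -77.4  26.1] w27.9 ff59.2 [ 0.   0.4 -0.9] yaw -1.458
done t11.5 [536.3 -77.3 219.1] w85.2 ff0.0 [-0.4  0.6 -0.3] yaw -1.457
[np.float64(277.1605060498785), np.float64(187.93481708868205)] (array([538.09155, -77.60871], dtype=float32), np.float32(0.11118394), (np.float32(156.8937), np.float32(28.994923)))
(array([537.74634, -77.56944], dtype=float32), np.float32(0.11611175), (np.float32(157.88669), np.float32(28.779217))) [536.8 -77.4] 1.684
brace (array([ 390.15363, -406.96097], dtype=float32), np.float32(3.121772), (np.float32(244.99013), np.float32(197.68678)))
```

View pics/w_mid.png

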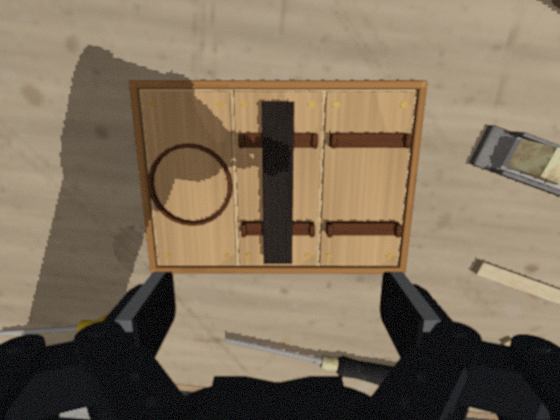

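The blank sits across both middle bars at (278,182), within about 1 mm of centre. Next is the larger stick, with a close look first.

```bash
python3 - <<'E'
from h import *
T=pose("top");w=cast([(371,214.8),(415,224.8)],12,T)[:,:2];d=w[1]-w[0];c0=w.mean(0);a=np.arctan2(d[1],d[0])%np.pi;print(c0,a,np.linalg.norm(d))
b=best([*c0,180],a-np.pi/2);print(b)
arm.move_to([*c0,180],list(down(b[1])));arm.dwell(.3)
I,P=look("w_brace");h,s,v=masks(I);uv=proj([*c0,12],P)[0];x,y=uv.astype(int);print(uv,I[y,x],I[y,x+35],I[y,x-35])
for t in(150,160,170):
    c=blob(v>t,uv);print(t,rect(c,12,P))
E
```

```text
[ 454.26422682 -371.76908811] 1.3357105689930218 132.40995519792122
(np.float64(1.371914435741346), np.float64(2.9065068957879183), array([-0.36940948,  0.56125637,  1.34431583,  1.73378239, -0.56620728,
        1.31263392, -2.28016824]))
[278.16781022 193.05405095] [176 161 130] [150 137 114] [150 135 114]
150 (array([ 508.27045, -413.09418], dtype=float32), np.float32(1.570009), (np.float32(187.2818), np.float32(155.44237)))
160 (array([ 449.49902, -414.01306], dtype=float32), np.float32(1.5359241), (np.float32(184.09483), np.float32(35.662796)))
170 (array([ 451.44086, -379.71414], dtype=float32), np.float32(1.3442004), (np.float32(112.71441), np.float32(14.278263)))
```

View pics/w_brace.png

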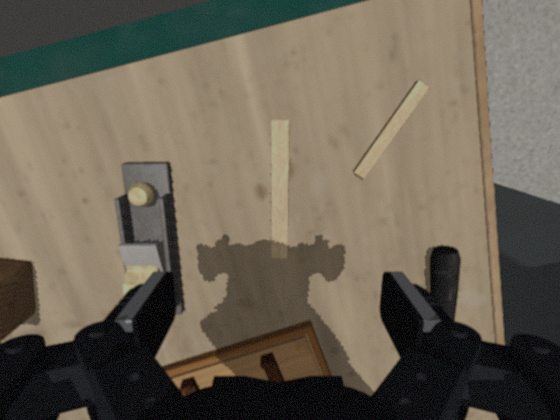

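The larger stick runs from (280,120) to (280,258), its lower end in the gripper's shadow. The shorter one is at (390,130). I'll take the end pixels, check the length and pick it.

```bash
python3 - <<'E'
from h import *
o=get_obs();P=pose("wrist",o)
w=cast([(280.5,120),(279.5,258)],12,P)[:,:2];d=w[1]-w[0];c=w.mean(0);a=np.arctan2(d[1],d[0])%np.pi+np.pi/2;print(c,a,np.linalg.norm(d))
assert abs(np.linalg.norm(d)-130)<6
pick(c,a,3)
q=get_obs()["joints"]
print(best([*MID,130],TA,q))
look("held2")
E
```

```text
[ 452.49263424 -371.56871658] 2.9018772595312408 129.1728945831701
at t15.5 [ 452.7 -371.7    3.4] w85.7 ff0.0 [ 0.5 -0.5  0.4] yaw 2.902
closed t16.4 [ 452.6 -371.7    3.2] w13.9 ff59.3 [-0.7  0.6  5.2] yaw 2.902
up t17.8 [ 452.2 -371.2  199.1] w14.1 ff58.6 [ 1.1 -0.  -0.2] yaw 2.902
(np.float64(1.184555929734916), 4.825592653589793, array([-0.7893248 ,  0.29221266,  0.99847366,  1.89057378, -0.27447548,
        1.10499834, -1.14253621]))
```

View pics/held2.png

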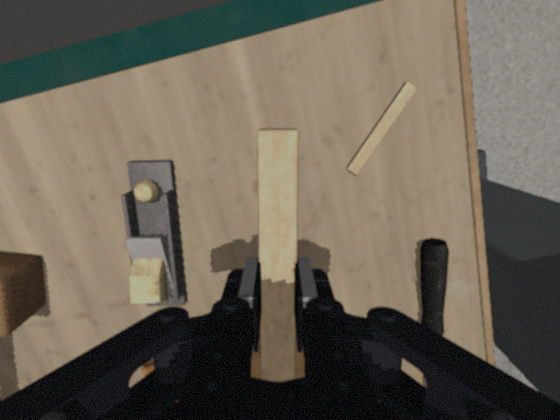

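Stick held square. Place it on the blank, then look at it and at the plane.

```bash
python3 - <<'E'
from h import *
place([537.9,-77.6],TA+np.pi,37)
I,P=look("w_mid2");h,s,v=masks(I);uv=proj([537.9,-77.6,45],P)[0];print(uv)
# stick: bright pixels inside the blank's outline
bl=cv2.fillPoly(np.zeros(v.shape,np.uint8),[np.int32(proj([[537.9+l*np.sin(TA)*1+0*l-k*TY[0]*-1, -77.6-l*np.cos(TA)+k*TY[1],33] for l,k in((-75,-14),(75,-14),(75,14),(-75,14))],P))],1)
c=blob((v>100)&(bl>0),uv);print("stick",rect(c,45,P))
T=pose("top");w=cast([(358,175),(411,175)],0,T)
c0=np.array([587.3,-354.6]);b=best([*c0,220],1.34-np.pi/2);print(b)
arm.move_to([*c0,220],list(down(b[1])));arm.dwell(.3);I,P=look("w_plane");print(proj([*c0,33],P))
E
```

```text
above t19.4 [537.8 -78.5 137. ] w13.9 ff58.6 [ 0.7 -0.3 -0.5] yaw -1.459
down t21.1 [538.  -77.6  37.2] w14.1 ff58.6 [ 1.  -0.2 -0.3] yaw -1.458
done t23.7 [537.4 -77.4 219.1] w85.4 ff0.0 [ 0.1 -0.  -0.2] yaw -1.457
[277.19304666 191.31750671]
stick (array([538.8084 , -77.85629], dtype=float32), np.float32(0.113985926), (np.float32(130.26575), np.float32(17.012978)))
(np.float64(1.1773106179406736), -3.37238898038469, array([-0.2814072 ,  0.72952145,  1.2700719 ,  1.42094   , -0.69300865,
        1.48678018, -2.40765533]))
[[278.22328537 187.74892523]]
```

View pics/w_mid2.png

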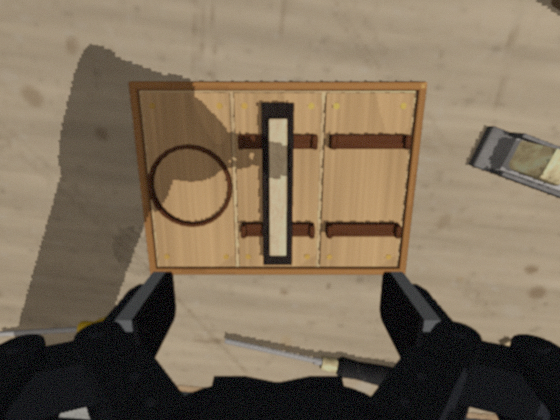

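View pics/w_plane.png

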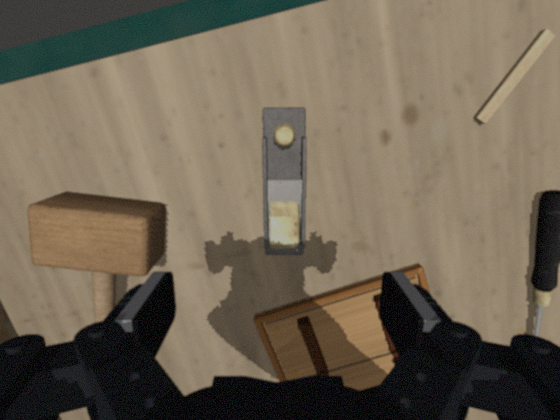

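The stick lies centred on the blank at (278,187), measured 130×17 mm and 1 mm off. The plane is at (284,181), spanning columns 263–306 and rows 107–255. Cast its ends and cheeks, check the sizes and pick it.

```bash
python3 - <<'E'
from h import *
P=pose("wrist",get_obs())
for z in(0,10,20):
    w=cast([(284,107),(284.5,255)],z,P)[:,:2];print(z,np.linalg.norm(w[1]-w[0]),w.mean(0))
k=cast([(263,165),(306,165)],33,P)[:,:2];print("cheeks",np.linalg.norm(k[1]-k[0]),k.mean(0))
w=cast([(284,107),(284.5,255)],10,P)[:,:2];d=w[1]-w[0];a=np.arctan2(d[1],d[0])%np.pi
u=np.array([np.cos(a),np.sin(a)]);n=np.array([-u[1],u[0]])
c=u*(w.mean(0)@u)+n*(k.mean(0)@n);print("c",c,a)
pick(c,a+np.pi/2-2*np.pi,7)
st("held");print(best([*END,150],TA)[:2],END);look("held3")
E
```

```text
0 159.746776713295 [ 581.87816233 -348.93492666]
10 155.3513280497997 [ 581.60443837 -350.98792672]
20 150.95587938630445 [ 581.33071441 -353.04092679]
cheeks 40.93981629458586 [ 576.3419579  -375.03414352]
c [ 581.72996012 -351.01608518] 1.3501184552671095
at t26.9 [ 582.  -351.2    7.5] w85.8 ff0.0 [-0.5  0.6  0.9] yaw 2.921
closed t27.6 [ 582.1 -351.2    7.3] w41.2 ff64.2 [1.6 0.1 3.7] yaw 2.921
up t29.1 [ 581.4 -350.6  198.9] w41.3 ff63.1 [ 0.1 -0.6 -5.6] yaw 2.921
held t29.1 [ 581.4 -350.6  198.9] w41.3 ff63.1 [ 0.1 -0.6 -5.6] yaw 2.921
(np.float64(1.4255793867670017), 4.825592653589793) [ 546.74065974 -164.83673875]
```

View pics/held3.png

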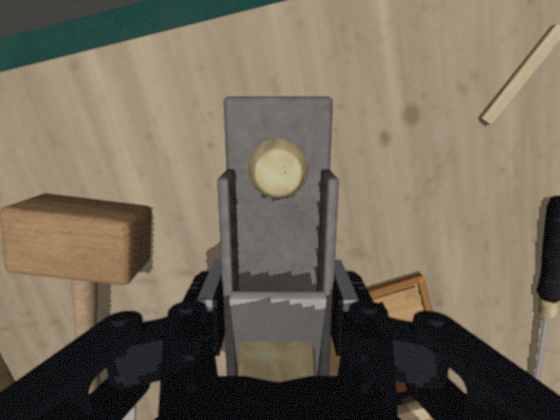

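Plane held square (41 mm). Place it in the end cradle, check, then go over the bottle.

```bash
python3 - <<'E'
from h import *
place(END,TA+np.pi,31)
look("w_end")
I=grab_frame("top");T=pose("top");h,s,v=masks(I)
c=blob((v<60)&(s<120),(146,171),20);w=cast(c[:,0],124,T);print("cap top-ish",w.mean(0),w.min(0),w.max(0))
c0=[578,300];b=best([*c0,260],0);print(b)
arm.move_to([*c0,260],list(down(b[1])));arm.dwell(.3);I,P=look("w_bottle");h,s,v=masks(I);uv=proj([*c0,124],P)[0]
c=blob((v<60)&(s<120),uv);(x,y),r=cv2.minEnclosingCircle(c);print(uv,(x,y),r,cast((x,y),124,P),cv2.contourArea(c));w=cast(c[:,0],124,P);print(w.min(0),w.max(0));st("")
E
```

```text
above t30.7 [ 546.7 -165.4  131. ] w40.6 ff63.1 [ 0.1 -0.1 -6.7] yaw -1.459
down t32.4 [ 546.9 -164.9   31.1] w40.5 ff63.1 [ 0.1 -0.4 -6.4] yaw -1.458
done t34.9 [ 546.3 -164.6  219.1] w85.6 ff0.0 [ 0.3  0.4 -0.1] yaw -1.458
cap top-ish [588.64218151 314.44822592 124.        ] [576.8129761  303.29846887 124.        ] [601.46129306 327.88168341 124.        ]
(np.float64(0.8000139328780518), 0, array([-1.28314569,  0.48838775,  1.06091278,  1.45619837, -0.42556847,
        1.44393097, -0.21956307]))
[276.59547743 200.62526082] (291.9545593261719, 173.5) 16.988788604736328 [[590.49474628 322.62752147 124.        ]] 744.5
[578.37521314 308.96810922 124.        ] [602.7856518  335.92117835 124.        ]
 t37.0 [578.2 299.6 260.1] w85.4 ff0.0 [-0.5  0.   0.1] yaw -0.001
```

View pics/w_end.png

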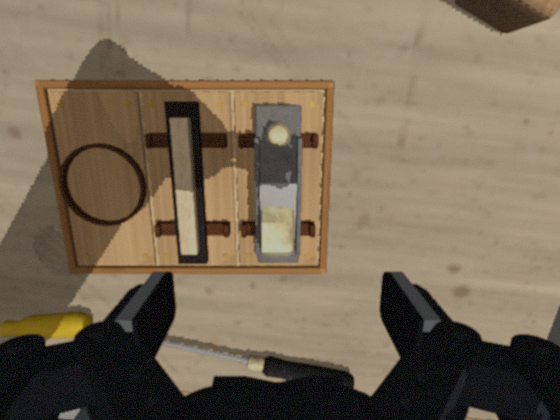

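View pics/w_bottle.png

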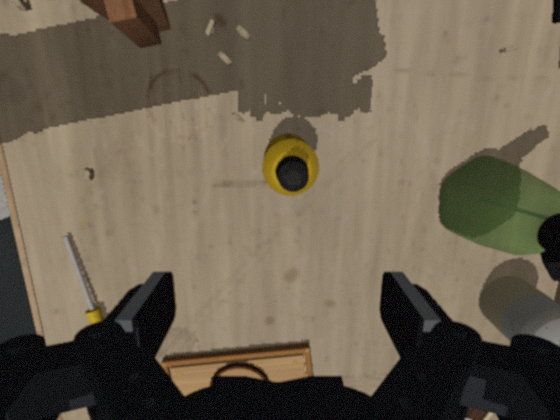

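The first picture shows the plane on both end-cradle bars at (277,183) and the stick still on the blank. In the second the bottle cap is at (292,174). The top and wrist estimates of the bottle differ by 8 mm in y, so I'll put the camera straight above the bottle to remove the height effect.

```bash
python3 - <<'E'
from h import *
arm.move_to([590,250,260],list(down(0)));arm.dwell(.4);I,P=look("w_bottle2");h,s,v=masks(I);print("cam",P[2])
uv=proj([590,319,124],P)[0];print(uv)
for n,m,z in(("yellow",(s>150)&(h>15)&(h<35),90),("cap",(v<50)&(s<140),124)):
    c=blob(m,uv);(x,y),r=cv2.minEnclosingCircle(c);w=cast(c[:,0],z,P);print(n,(x,y),r,cast((x,y),z,P),w.min(0),w.max(0))
E
```

```text
cam [590.27744678 321.63088108 403.01736811]
[277.20892239 115.67804825]
yellow (278.427734375, 113.0544204711914) 30.292722702026367 [[591.01954568 320.86259075  90.        ]] [566.3329558  295.39887026  90.        ] [615.82098628 345.2323953   90.        ]
cap (278.6463317871094, 114.4756088256836) 16.861377716064453 [[591.10935613 319.89335148 124.        ]] [579.04047317 307.47464657 124.        ] [603.71920162 331.95602001 124.        ]
```

Camera overhead gives the axis at (591,320.3), with body and cap agreeing to 1 mm and a body 50 mm across. Grasp the cap and stand the bottle in the well.

```bash
python3 - <<'E'
from h import *
arm.move_straight([591,320.3,200],vel=120)
pick([591,320.3],0,100,up=220)
a=best([*WELL,214],0)[1];print(WELL,a)
place(WELL,a,114)
arm.move_to([WELL[0],WELL[1]-70,260],list(down(0)));arm.dwell(.5);I,P=look("w_fin");h,s,v=masks(I);print("cam",P[2])
uv=proj([*WELL,130],P)[0]
for n,m,z in(("yellow",(s>150)&(h>15)&(h<35),103),("cap",(v<50)&(s<140),137)):
    c=blob(m,uv);(x,y),r=cv2.minEnclosingCircle(c);print(n,r,cast((x,y),z,P)-[*WELL,0])
I=np.r_[I];J=grab_frame("scene");cv2.imwrite("pics/fin.png",np.hstack([cv2.resize(I[:,:,::-1],(400,300)),cv2.resize(J[160:340,210:450,::-1],(400,300))]))
E
```

```text
at t40.1 [591.3 320.4 100.5] w85.1 ff0.0 [ 0.1 -0.5 -0.2] yaw 0.000
closed t40.9 [591.3 320.4 100.4] w25.2 ff59.3 [-0.2  0.1  4.4] yaw 0.000
up t41.8 [590.4 320.3 218.8] w24.4 ff58.8 [-0.3 -0.4 -2. ] yaw 0.000
[526.85934026  10.03673875] 0
above t43.3 [527.1  10.6 214. ] w25.3 ff58.7 [-0.2  0.3 -1.9] yaw 0.001
down t45.0 [526.9  10.1 114.1] w25.0 ff58.8 [-0.1 -1.  -1.5] yaw 0.000
done t47.1 [526.8  10.3 219.7] w85.3 ff0.0 [-0.6 -0.1 -0.2] yaw 0.000
cam [527.35043871  11.35173949 403.02571409]
yellow 32.078189849853516 [[-1.97974875e-02  5.81238707e-01  1.03000000e+02]]
cap 17.66081428527832 [[  0.16835597  -0.30398038 137.        ]]
```

View pics/fin.png

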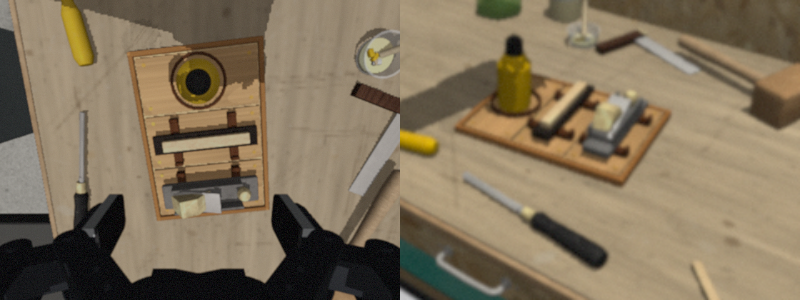

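The bottle stands upright in the ring (left half (197,80), right half (515,80)), within 1 mm of centre. The blank with the stick and the plane lie in their cradles, and the gripper is clear. I'm handing it in.

```bash
python3 -c "
from plant import arm
print(arm.sign_off())"
```

```text
the job is handed in; nothing more can be done
None
```

The job is handed in at about 48 s of the 120 s allowed: blank, brace stick and plane are in their cradles, and the bottle went in its well last; the last pictures showed all four in place, but the hand-in call returned no verdict.

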